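# Close the pantry jars

## Task

First stand the terracotta sugar saver upright on the floor of the blue jar, then cover that jar with the blue lid; also put the white lid on the white jar and the green lid on the green jar, each centred and lying level on the rim. Leave the jars standing where they are, and do not disturb the yellow lid or the little amber spice jar.

Things in the scene. Friction and masses are not known exactly. Their poses are not given: they have to be found in the camera images.
- blue_jar: Open, empty, round ceramic jar glazed blue, upright and loose, 0.35 to 0.7 kg. In mm: outer diameter 88, height 56, inner diameter 80 with straight walls, inner floor 6 above the origin. A lid seated on it has its flange on the rim and its origin 48 above the jar's. Origin: centre of the underside, on the table; z up. Yaw means nothing.
- white_jar: Open, empty, round ceramic jar glazed white, upright and loose, 0.35 to 0.7 kg. In mm: outer diameter 88, height 56, inner diameter 80 with straight walls, inner floor 6 above the origin. A lid seated on it has its flange on the rim and its origin 48 above the jar's. Origin: centre of the underside, on the table; z up. Yaw means nothing.
- green_jar: Open, empty, round ceramic jar glazed green, upright and loose, 0.35 to 0.7 kg. In mm: outer diameter 88, height 56, inner diameter 80 with straight walls, inner floor 6 above the origin. A lid seated on it has its flange on the rim and its origin 48 above the jar's. Origin: centre of the underside, on the table; z up. Yaw means nothing.
- blue_lid: Round blue lid lying right way up on the table, 0.08 to 0.17 kg, all lids one size. In mm above its origin (centre of its underside): cork plug, diameter 66, from 0 to 8; blue flange, diameter 96, from 8 to 15; blue knob, diameter 24, from 15 to 40 (top). z up out of the knob. On a jar the plug has 7 mm clearance all round.
- white_lid: Round white lid lying right way up on the table, 0.08 to 0.17 kg, all lids one size. In mm above its origin (centre of its underside): cork plug, diameter 66, from 0 to 8; white flange, diameter 96, from 8 to 15; white knob, diameter 24, from 15 to 40 (top). z up out of the knob. On a jar the plug has 7 mm clearance all round.
- green_lid: Round green lid lying right way up on the table, 0.08 to 0.17 kg, all lids one size. In mm above its origin (centre of its underside): cork plug, diameter 66, from 0 to 8; green flange, diameter 96, from 8 to 15; green knob, diameter 24, from 15 to 40 (top). z up out of the knob. On a jar the plug has 7 mm clearance all round.
- yellow_lid: Round yellow lid lying right way up on the table, 0.08 to 0.17 kg, all lids one size. In mm above its origin (centre of its underside): cork plug, diameter 66, from 0 to 8; yellow flange, diameter 96, from 8 to 15; yellow knob, diameter 24, from 15 to 40 (top). z up out of the knob. It belongs to a jar that is not here: leave it alone.
- sugar_saver: Terracotta sugar saver, orange-brown, 0.04 to 0.09 kg. In mm above its origin (centre of its underside): flat disc, diameter 44, from 0 to 12; upright round stem on the same axis, diameter 15, from 12 to 36 (top). z up along the stem. Standing on a jar's floor (origin 6 above the jar's) it clears the closed lid.
- spice_jar: A small closed spice jar of amber glass with a black cap, diameter 48 mm, height 65 mm, upright; not part of the job: leave it alone. Origin: centre of its underside.
Things that resemble listed ones, but are neither listed nor needed, are in the scene too. What is meant by the sugar_saver is not pink, and is the larger of those in its own colour. What is shaped like the white_jar but pink is not meant.

How it is judged:
By the outcome, as a careful person would: the job done as asked, in the order asked, and still so for the second after the job is handed in, with the robot touching nothing.
It also fails if it takes over 122 s, if anything falls off the work surface, if the arm or the gripper's body presses on something with over 40 N, if the wrist force passes 120 N, or if a joint passes its speed limit or range.

## Robot

A 6-joint arm with a two-finger parallel gripper is mounted at the origin on the work surface. World frame = base frame: x ahead of the robot, y to its left, z up, the work surface at z = 0. Lengths are in m, angles in degrees, forces in N, time in s.
With the tool pointing down it reaches from about 0.25 to 0.725 m from the base axis. Payload 9.7 kg.
Tool frame: the origin (TCP) lies midway between the tips of the shut fingers; the grasp point (between the pads) lies bot.grasp_offset behind it (bot.grasp_offset is the distance from the TCP to the grasp point, in m); x points along the fingers, y is the direction in which the jaws open and shut, and the axes are right-handed (so a half turn about x gives the same grasp; the last joint's range is limited). The gripper opens to 85 mm and grips with 20 to 120 N. Pads are 22 mm wide; open, the fingers measure 114 mm over their backs; the gripper's body (76 mm by 85 mm) begins 54 mm behind the grasp point. The pads swing forward as they close: fully open they stand 13 mm farther back than shut.
Start: joints at [-71.849, 4.979, 10.078, 95.1, 0, 90], TCP at [0.171, -0.523, 0.207] pointing down, gripper open.
Joint ranges: [-179.16, 179.16], [-48.56, 103.87], [-65.8, 70.77], [-126.05, 130.52], [-82.76, 87.17], [-180, 180]. Speed limits (degrees/s): [127.2, 127.2, 147.25, 180, 180, 180].

## Interface

Orientations are given as [roll, pitch, yaw] about the fixed x, y, z axes, in that order (R = Rz(yaw) Ry(pitch) Rx(roll)).
In Python, from workcell import status, camera, bot gives the robot as it stands.
- The arm moves only by the shell command python3 -m jog 'ROWS' [OPENING] [FORCE]. ROWS is text: rows parted by semicolons, each of 4 numbers parted by spaces: the shift along the tool's x, y, z in mm, then the turn about the tool's x in degrees. A call has exactly 8 rows; each row is the pose to reach, as a shift and turn from the pose commanded when the call began, along the tool's axes at that moment; what a row does not reach only later rows make up. A row lasts 1/8 s, in which the tool goes at most 62.5 mm and 10.7 degrees, less where a joint would pass 70% of its speed; a pose out of reach is approached as far as the arm can. A call with a gripper value outside its range is refused whole. OPENING is the opening, from 0 (shut) to 1 (fully open), set as the call begins (- or left out, the last holds). The fingers move at their own pace and stop on an object; FORCE is the grip in N (left out, the last holds). Time passes only in rows, so rows that repeat a pose let the fingers close, or fill a call up. It gives the time, the measured TCP pose, the force and the opening at its end, in the units of the state.
- status.get_obs(): the state, without advancing time (a new reading comes with each control period).
- camera(name): name is "side" or "top" or "wrist"; returns a dict with "color" (420x560x3 uint8, red, green, blue), "vfov" (degrees; the focal length in pixels is half the picture's height over the tangent of half this angle, whatever the lens; pixels are square), "cx", "cy" (the principal point, pixels), "rvec" (rotation vector, rad) and "tvec" (3), from world to camera coordinates, as OpenCV has them. Camera axes: x right, y down, z forward; pixel columns grow to the right and rows downward; lengths in m; the calibration is good to about 2 mm. A picture is of the moment at which its call begins. There is no depth.
- bot.job_done(): hands the job in, once; it reports no verdict.
The state is a dict: "time": time; "q": joint angles; "qd": joint speeds; "joint_efforts": joint torques, N m; "ee_pos": TCP position; "tcp_rot": TCP orientation; "wrist_force": force on the tool from outside, world axes, zero at the start; "torque": the same for the moment, N m; "opening": finger opening in m.
Only numpy, scipy, OpenCV 4.12 (cv2) and the standard library are available. Lean on these libraries where they do the work, as an engineer would, in place of code of your own. Each camera call takes 0.05 s, during which the arm holds its last target. There are 200 camera calls.

## Working session

There is one attempt and no reset: what is moved stays moved. The work goes in short steps, Python scripts to look and compute and a shell command to move; the robot and the scene stay as the last step left them, time stands still between calls to the robot, and variables do not carry over. Pictures are saved under pics/ and viewed, about 12 in all and at most 16, crops included, and the job is handed in when it is done.

```bash
ls; mkdir -p pics; python3 - <<'E'
from workcell import status,camera,bot
import cv2
o=status.get_obs();print(o['time'],o['ee_pos'],o['tcp_rot'],o['opening'],bot.grasp_offset)
for n in ('top','side'):
    c=camera(n);cv2.imwrite(f'pics/{n}0.png',c['color'][:,:,::-1]);print(n,c['vfov'],c['cx'],c['cy'],c['rvec'],c['tvec'])
E
```

```text
pics
0.0 [ 0.17125461 -0.52238601  0.20677394] [-88.91121865  89.92293273 109.23968735] 0.08547951855302018 0.0187
top 42.51459673319844 287.0332904768106 202.9209252854238 [ 2.16722798 -2.20350104  0.08839987] [-0.04814287  0.46322017  1.32590436]
side 45.116594604490295 281.7577701946183 202.56053753029673 [ 2.11779591 -0.07557379  0.00877807] [-0.45801714  0.04379863  1.1149592 ]
```

View pics/top0.png

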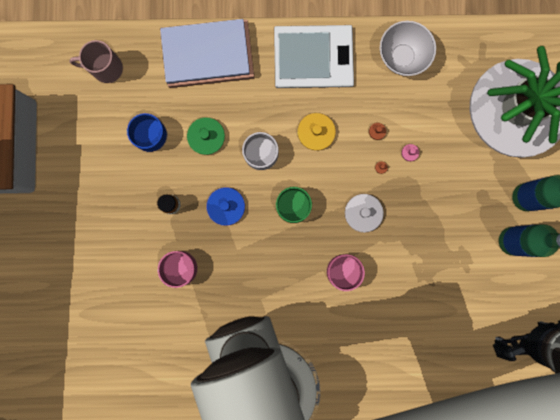

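View pics/side0.png

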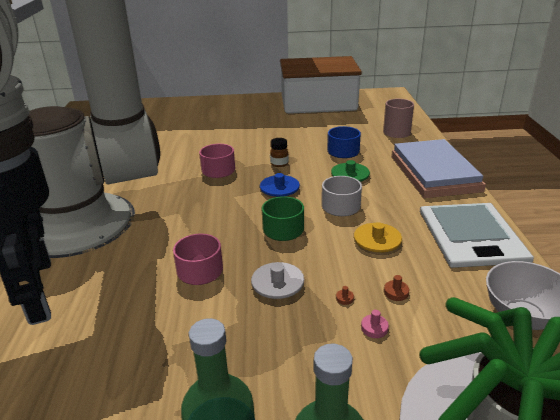

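Top view: the terracotta savers are at (377,131), larger, and (381,168), smaller. There is a pink one at (411,152). White jar is at (260,150), blue jar (147,132), green jar (294,205). White lid is at (364,212), blue lid (226,206), green lid (206,136). Yellow lid (317,131), spice jar (168,204) and the pink jars stay alone. Next I measure and take an enlarged crop.

```bash
cat > h.py <<'E'
import numpy as np, cv2
from scipy.spatial.transform import Rotation as Ro
from workcell import status,camera,bot
def cast(c,u,v,z):
    f=210/np.tan(np.radians(c['vfov']/2)); R=cv2.Rodrigues(np.array(c['rvec']))[0]; t=np.array(c['tvec']).ravel()
    C=-R.T@t; d=R.T@np.array([(u-c['cx'])/f,(v-c['cy'])/f,1]); return (C+d*(z-C[2])/d[2])
def proj(c,P):
    f=210/np.tan(np.radians(c['vfov']/2)); p=cv2.Rodrigues(np.array(c['rvec']))[0]@np.array(P)+np.array(c['tvec']).ravel()
    return np.array([c['cx'],c['cy']])+f*p[:2]/p[2]
HS={'blue':(105,128,120,40),'green':(50,85,120,25),'white':(0,180,-40,90),'terra':(3,12,150,40),'yellow':(18,28,180,90)}
def blob(c,name,u,v,r):
    """largest contour of a colour in a window; returns hull points"""
    h=cv2.cvtColor(c['color'],cv2.COLOR_RGB2HSV); a,b,s,val=HS[name]
    m=(h[...,0]>=a)&(h[...,0]<=b)&((h[...,1]>=s) if s>0 else (h[...,1]<=-s))&(h[...,2]>=val)
    w=np.zeros_like(m); w[max(0,int(v-r)):int(v+r),max(0,int(u-r)):int(u+r)]=1
    k,_=cv2.findContours((m&w).astype(np.uint8),cv2.RETR_EXTERNAL,cv2.CHAIN_APPROX_NONE)
    return cv2.convexHull(max(k,key=cv2.contourArea))
def flat(c,hull,z):
    """cast hull to plane z; enclosing circle -> centre, diameter mm"""
    P=np.array([cast(c,*p[0],z)[:2] for p in hull]); (x,y),r=cv2.minEnclosingCircle((P*1000).astype(np.float32)); return round(x,1),round(y,1),round(2*r,1)
def shift(x,y,z,yaw=None):
    """mm target -> tool shift mm; yaw = world direction of jaw axis (deg), gives turn about tool x"""
    o=status.get_obs(); R=Ro.from_euler('xyz',o['tcp_rot'],degrees=True).as_matrix()
    s=R.T@(np.array([x,y,z])-1000*np.array(o['ee_pos'])); j=R[:,1]; a=np.degrees(np.arctan2(j[1],j[0]))
    t=0 if yaw is None else (a-yaw+90)%180-90
    return 'shift',s.round(1),'turn',round(t,1),'jaw',round(a,1),'t',round(o['time'],2),'q6',round(o['q'][5],1)
E
python3 - <<'E'
from h import *
c=camera('top')
for n,k,u,v,r,z in [('bluejar','blue',147,132,28,.056),('whitejar','white',260,150,26,.056),('greenjar','green',294,205,26,.056),('bluelid','blue',226,206,28,.015),('greenlid','green',206,136,28,.015),('whitelid','white',364,212,28,.015),('yellowlid','yellow',317,131,28,.015),('saver','terra',377,131,16,.012),('smallsaver','terra',381,168,12,.01)]:
    try:
        h=blob(c,k,u,v,r); print(n,flat(c,h,z),cv2.boundingRect(h))
    except Exception as e: print(n,e)
s=camera('side')
for n,u,v,r,z in [('saver',397,289,20,.012),('smallsaver',345,297,16,.01)]:
    print(n,'side',flat(s,blob(s,'terra',u,v,r),z))
a=cv2.resize(c['color'][100:190,340:440],None,fx=4,fy=4,interpolation=3); b=cv2.resize(s['color'][260:350,320:420],None,fx=4,fy=4,interpolation=3)
cv2.imwrite('pics/crop.png',np.hstack([a,b])[:,:,::-1])
print(shift(300,-150,300,90))
E
```

```text
bluejar (638.6, 284.3, 97.9) (127, 114, 39, 37)
whitejar (588.8, 9.4, 91.6) (242, 132, 36, 38)
greenjar (455.2, -71.8, 85.5) (277, 187, 34, 36)
bluelid (457.5, 97.8, 94.0) (207, 188, 38, 37)
greenlid (635.1, 146.4, 92.6) (188, 118, 36, 36)
whitelid (435.1, -246.5, 96.1) (345, 194, 38, 38)
yellowlid (642.5, -132.4, 93.5) (298, 113, 37, 37)
saver (641.8, -286.6, 42.8) (369, 123, 17, 17)
smallsaver (549.5, -293.8, 30.5) (375, 162, 13, 12)
saver side (644.3, -284.7, 68.5)
smallsaver side (551.4, -294.6, 47.0)
('shift', array([ -92.7, -313.9, -238.3]), 'turn', np.float64(18.1), 'jaw', np.float64(-71.9), 't', 0.2, 'q6', np.float64(90.0))
```

View pics/crop.png

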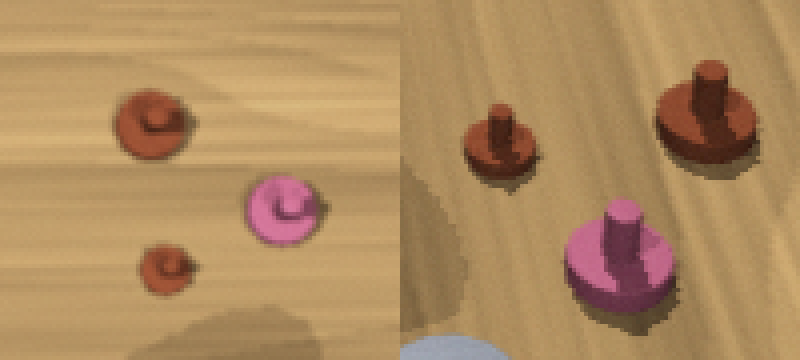

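The crop confirms it: larger terracotta saver at top (377,131), measured 42.8 mm across (44 given). The small one is 30 mm, the other is pink. All are upright, and the sizes check out. I'll go above it.

```bash
python3 -c "
from h import *
print(shift(642,-286,130,-24))"
```

```text
('shift', array([  77.1,  -78. , -521. ]), 'turn', np.float64(-47.9), 'jaw', np.float64(-71.9), 't', 0.2, 'q6', np.float64(90.0))
```

```bash
python3 -m jog '0 -10 -60 -8;0 -20 -120 -16;5 -30 -180 -24;10 -40 -240 -32;20 -50 -300 -40;35 -60 -360 -48;50 -70 -420 -48;65 -78 -480 -48' 0.5 40
python3 -c "
from h import *
print(shift(642,-286,130,-24))"
```

```text
time: 1.2
ee_pos: [0.6046, -0.2978, 0.1419]
tcp_rot: [53.4, 90.0, -60.4]
wrist_force: [1.1, -1.1, -0.0]
opening: 0.0427
('shift', array([ 11.9,  29.4, -25.9]), 'turn', np.float64(0.2), 'jaw', np.float64(-23.8), 't', 1.2, 'q6', np.float64(87.6))
```

```bash
python3 -m jog '4 10 -10 0;8 20 -20 0;12 29 -26 0;12 29 -26 0;12 29 -26 0;12 29 -26 0;12 29 -26 0;12 29 -26 0'
python3 -c "
from h import *
print(shift(642,-286,130,-24), status.get_obs()['ee_pos'])
c=camera('wrist');cv2.imwrite('pics/w1.png',c['color'][:,:,::-1]);print(proj(c,[.642,-.286,.036]))
h=blob(c,'terra',*proj(c,[.642,-.286,.02]),150);print(cv2.boundingRect(h),flat(c,h,.012))"
```

```text
time: 2.2
ee_pos: [0.6399, -0.2871, 0.1307]
tcp_rot: [89.0, 90.0, -24.8]
wrist_force: [-0.6, 0.3, -0.1]
opening: 0.0424
('shift', array([ 0.7,  1.4, -1.8]), 'turn', np.float64(0.1), 'jaw', np.float64(-23.9), 't', 2.2, 'q6', np.float64(89.7)) [ 0.63994172 -0.28708097  0.13070379]
[285.92242472 200.18239247]
(265, 170, 46, 45) (643.6, -286.7, 43.4)
```

View pics/w1.png

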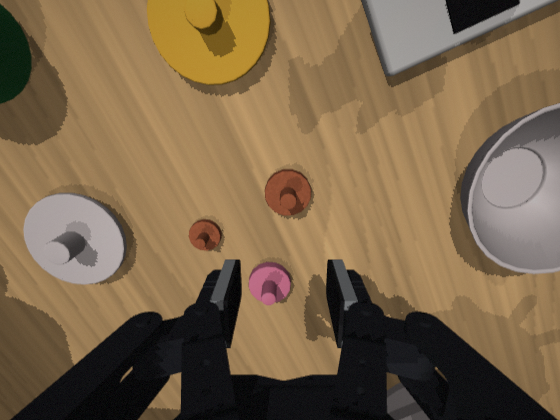

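Saver is at (288,192) in the wrist view, cast to (643.6,-286.7), agreeing with the top view. Descend and grip.

```bash
python3 -m jog '20 2 -3 0;40 2 -3 0;60 2 -3 0;75 2 -3 0;90 2 -3 0;102 2 -3 0;114 2 -3 0;114 2 -3 0' 0.4
python3 -c "
from h import *
print(shift(643,-286.5,16))"
python3 -m jog '0 0 0 0;0 0 0 0;0 0 0 0;0 0 0 0;0 0 0 0;0 0 0 0;0 0 0 0;0 0 0 0' 0 30
python3 -c "
from h import *
print(shift(643,-286.5,16))"
```

```text
time: 3.25
ee_pos: [0.6426, -0.2848, 0.0153]
tcp_rot: [-89.3, 89.9, 156.9]
wrist_force: [-0.3, 1.1, -0.8]
opening: 0.0338
('shift', array([-0.7,  1.1,  1.4]), 'turn', 0, 'jaw', np.float64(-23.8), 't', 3.25, 'q6', np.float64(89.9))
time: 4.25
ee_pos: [0.6431, -0.2851, 0.0165]
tcp_rot: [87.1, 90.0, -26.7]
wrist_force: [0.0, 0.8, -0.0]
opening: 0.0001
('shift', array([0.5, 0.5, 1.4]), 'turn', 0, 'jaw', np.float64(-23.8), 't', 4.25, 'q6', np.float64(89.9))
```

```bash
python3 -c "
from h import *
c=camera('wrist');a=c['color'][140:420,140:420]
s=camera('side');p=proj(s,[.643,-.286,.02]).astype(int);b=s['color'][p[1]-70:p[1]+70,p[0]-70:p[0]+70]
cv2.imwrite('pics/w2.png',np.hstack([cv2.resize(a,(400,400)),cv2.resize(b,(400,400))])[:,:,::-1])"
```

```text
(no output)
```

View pics/w2.png

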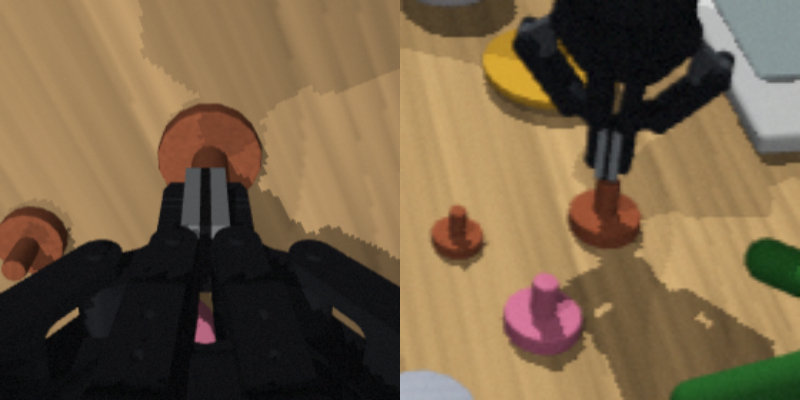

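The fingers shut without the stem. Tips are at wrist px ≈(286,258) and, in the side crop, just above or behind the stem top. I'll triangulate the tips and compare with the reported TCP.

```bash
python3 -c "
from h import *
c=camera('wrist');s=camera('side');p=proj(s,[.643,-.286,.02]).astype(int)
def tri(a,b):
    O=[];D=[]
    for cam,q in((c,a),(s,b)):
        A=cast(cam,*q,0);B=cast(cam,*q,.1);d=(B-A)/np.linalg.norm(B-A);O.append(A);D.append(np.eye(3)-np.outer(d,d))
    X=np.linalg.solve(D[0]+D[1],D[0]@O[0]+D[1]@O[1]);return (X*1000).round(1),[(np.linalg.norm(D[i]@(X-O[i]))*1000).round(1) for i in (0,1)]
ts=(p[0]-70+205*.35,p[1]-70+180*.35)
print('tip',tri((286,258),ts))
print('reported',np.array(status.get_obs()['ee_pos'])*1000,'->',proj(c,status.get_obs()['ee_pos']),proj(s,status.get_obs()['ee_pos']),'seen side',ts)
print('disc wrist',flat(c,blob(c,'terra',285,240,60),.012))
R=cv2.Rodrigues(np.array(c['rvec']))[0];print('cam',-R.T@np.array(c['tvec']).ravel(),'axis',R[2])
h=blob(s,'terra',*proj(s,[.643,-.286,.015]),22);print(cv2.boundingRect(h),proj(s,[.643,-.286,.036]),proj(s,[.643,-.286,.0]))
"
```

```text
tip (array([ 644.9, -281.5,   32.1]), [np.float64(0.5), np.float64(0.5)])
reported [ 643.08492849 -285.02815165   16.5264235 ] -> [284.57908764 251.70053327] [395.67588658 285.2846954 ] seen side (np.float64(396.75), np.float64(277.0))
disc wrist (644.3, -285.3, 44.3)
cam [ 0.67570581 -0.20981376  0.18265625] axis [-0.1297297  -0.29203768 -0.94756752]
(384, 277, 25, 24) [396.8163906  277.02870532] [394.89414244 292.81811869]
```

Two views put the tips at about z 32, while the reported TCP is z 16.5. I'll raise 40 mm for an unobstructed check.

```bash
python3 -m jog '-10 0 0 0;-25 0 0 0;-40 0 0 0;-40 0 0 0;-40 0 0 0;-40 0 0 0;-40 0 0 0;-40 0 0 0' >/dev/null
python3 -c "
from h import *
s=camera('side');t=camera('top');E=status.get_obs()['ee_pos'];print(E)
p=proj(s,E);x,y=(p-[40,60]).astype(int);b=cv2.resize(s['color'][y:y+100,x:x+80],(400,500));print('side',x,y,p)
c=camera('wrist');q=proj(c,E);u,v=(q-[40,50]).astype(int);a=cv2.resize(c['color'][v:v+100,u:u+80],(400,500));print('wrist',u,v,q)
for im,r,o in((b,p,(x,y)),(a,q,(u,v))): cv2.circle(im,tuple(int(k) for k in (r-o)*5+2),4,(255,0,255),1)
cv2.imwrite('pics/w3.png',np.hstack([b,a])[:,:,::-1])"
```

```text
[ 0.64303749 -0.28505803  0.05640233]
side 357 207 [397.82497334 267.42909552]
wrist 244 201 [284.61317782 251.7768965 ]
```

View pics/w3.png

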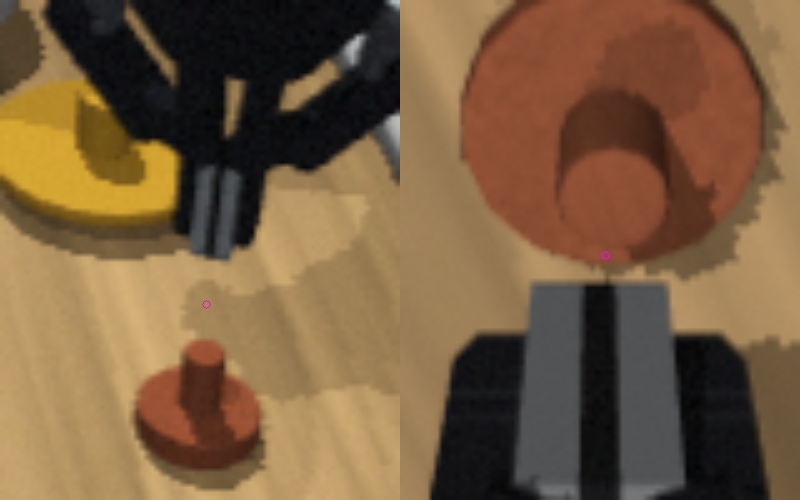

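```bash
cat >> h.py <<'E'
def tri(c,a,s,b):
    O=[];D=[]
    for cam,q in((c,a),(s,b)):
        A=cast(cam,*q,0);B=cast(cam,*q,.1);d=(B-A)/np.linalg.norm(B-A);O.append(A);D.append(np.eye(3)-np.outer(d,d))
    X=np.linalg.solve(D[0]+D[1],D[0]@O[0]+D[1]@O[1]);return (X*1000).round(1),[(np.linalg.norm(D[i]@(X-O[i]))*1000).round(1) for i in (0,1)]
E
python3 -c "
from h import *
s=camera('side');c=camera('wrist')
print('tip',tri(c,(285,257.6),s,(399,258.6)),status.get_obs()['ee_pos'])
print('stem top',tri(c,(244+212/5,201+190/5),s,(357+204/5,207+347/5)))
print('disc',flat(c,blob(c,'terra',290,225,60),.012))"
```

```text
tip (array([ 644.8, -281.1,   72.2]), [np.float64(0.2), np.float64(0.2)]) [ 0.64307247 -0.28505341  0.05650041]
stem top (array([ 644.2, -286.1,   37.5]), [np.float64(0.3), np.float64(0.3)])
disc (643.2, -286.0, 44.7)
```

The views see opposite edges of the 22 mm wide pads. Allowing for that, the real tips are about 15–28 mm above the reported TCP, and closing on nothing agrees. Descending 55 mm is safe for either value.

```bash
python3 -m jog '0 0 0 0;10 0 0 0;20 0 0 0;30 0 0 0;40 0 0 0;48 0 0 0;55 0 0 0;55 0 0 0' 0.4 30
python3 -m jog '0 0 0 0;0 0 0 0;0 0 0 0;0 0 0 0;0 0 0 0;0 0 0 0;0 0 0 0;0 0 0 0' 0
python3 -c "
from h import *
o=status.get_obs();E=o['ee_pos'];print(E,o['opening'],o['wrist_force'])
s=camera('side');c=camera('wrist')
p=proj(s,E);x,y=(p-[40,60]).astype(int);b=cv2.resize(s['color'][y:y+100,x:x+80],(400,500))
q=proj(c,E);u,v=(q-[40,50]).astype(int);a=cv2.resize(c['color'][v:v+100,u:u+80],(400,500))
cv2.imwrite('pics/w4.png',np.hstack([b,a])[:,:,::-1])"
```

```text
time: 6.7
ee_pos: [0.6428, -0.2849, 0.0008]
tcp_rot: [-92.1, 89.9, 154.0]
wrist_force: [-1.1, 0.3, 0.2]
opening: 0.0341
time: 7.7
ee_pos: [0.6433, -0.2852, 0.0019]
tcp_rot: [89.9, 90.0, -23.9]
wrist_force: [1.1, -0.6, 4.8]
opening: 0.0133
[ 0.64332649 -0.28517018  0.00191976] 0.013279164327405526 [ 1.11420935 -0.60340953  4.77510514]
```

View pics/w4.png

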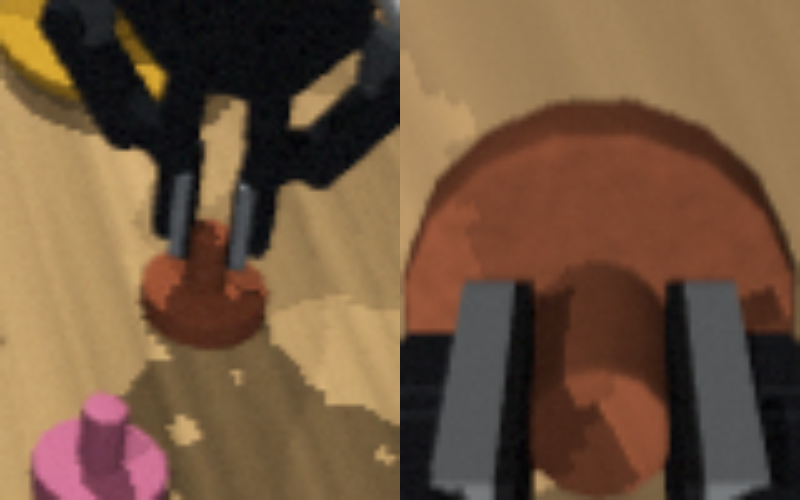

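Gripped (13.3 mm, stem between the pads, tips resting at the disc). So I take tips ≈ TCP+10 mm. Lift, then turn toward the blue jar.

```bash
python3 -m jog '-5 0 0 0;-20 0 0 0;-45 0 0 0;-70 0 0 0;-95 0 0 0;-120 0 0 0;-130 0 0 0;-130 0 0 0' 0 40
python3 -c "
from h import *
print(shift(639,284,130,24))"
```

```text
time: 8.8
ee_pos: [0.6433, -0.2852, 0.1321]
tcp_rot: [87.3, 89.9, -26.5]
wrist_force: [0.1, -0.7, -1.5]
opening: 0.0127
('shift', array([   1.8, -234.1, -518.8]), 'turn', np.float64(-47.8), 'jaw', np.float64(-23.8), 't', 8.8, 'q6', np.float64(89.9))
```

```bash
python3 -m jog '0 -20 -45 -6;0 -40 -90 -12;0 -65 -145 -18;0 -90 -200 -24;0 -115 -255 -30;0 -140 -310 -36;0 -165 -365 -42;0 -190 -420 -48' 
python3 -c "
from h import *
print(shift(639,284,130,24))"
```

```text
time: 9.8
ee_pos: [0.6383, 0.1777, 0.1301]
tcp_rot: [-97.6, 89.9, -163.2]
wrist_force: [1.0, -0.0, -0.3]
opening: 0.0124
('shift', array([  0.1,  44.5, -96.6]), 'turn', np.float64(0.3), 'jaw', np.float64(24.3), 't', 9.8, 'q6', np.float64(81.2))
```

```bash
python3 -m jog '0 12 -25 0;0 23 -50 0;0 34 -75 0;0 44 -96 0;0 44 -96 0;0 44 -96 0;0 44 -96 0;0 44 -96 0' 
python3 -c "
from h import *
s=camera('side');c=camera('wrist');E=status.get_obs()['ee_pos'];print(shift(639,284,130,24),E)
h=blob(c,'blue',*proj(c,[.639,.284,.05]),130);print('wrist jar blob',flat(c,h,.056),cv2.boundingRect(h))
cv2.imwrite('pics/w5.png',c['color'][:,:,::-1]);print(proj(c,[.639,.284,.056]))
h=blob(s,'blue',*proj(s,[.639,.284,.03]),30);b=cv2.boundingRect(h);print('side',b, proj(s,[.639,.284,.056]))"
```

```text
time: 10.8
ee_pos: [0.6402, 0.2808, 0.1317]
tcp_rot: [74.6, 90.0, 8.7]
wrist_force: [-0.4, -0.4, 0.2]
opening: 0.0124
('shift', array([ 1.7,  0.2, -3.2]), 'turn', np.float64(0.1), 'jaw', np.float64(24.1), 't', 10.9, 'q6', np.float64(89.6)) [0.64012141 0.28102763 0.13169939]
wrist jar blob (641.9, 293.4, 90.7) (238, 139, 110, 105)
[284.49268675 206.19020102]
side (328, 127, 32, 31) [342.35065729 133.78277178]
```

View pics/w5.png

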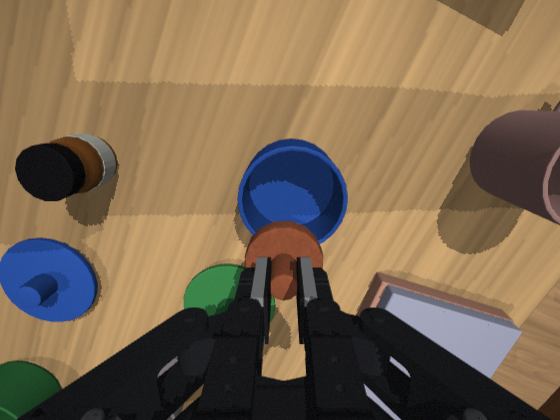

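Saver is held upright at wrist (285,265), blue jar rim at (293,195). The visible wall skews the jar blob, so I fit the rim from the half away from the camera's nadir.

```bash
cat >> h.py <<'E'
from scipy.optimize import least_squares
def rim(c,hull,D,z):
    """circle of known diameter (mm) from silhouette points on the half away from the camera's nadir"""
    R=cv2.Rodrigues(np.array(c['rvec']))[0]; N=(-R.T@np.array(c['tvec']).ravel())[:2]*1000
    P=np.array([cast(c,*(p[0]+0.),z)[:2]*1000 for p in hull]); m=P.mean(0)
    for _ in range(4):
        d=(m-N)/np.linalg.norm(m-N); Q=P[(P-m)@d>0]
        s=least_squares(lambda x:np.hypot(*(Q-x).T)-D/2,m,loss='soft_l1'); m=s.x
    return m.round(1),'rms',round(float(np.sqrt(np.mean((np.hypot(*(Q-m).T)-D/2)**2))),1),len(Q)
E
python3 -c "
from h import *
t=camera('top');c=camera('wrist')
for n,k,u,v,z in [('bluejar','blue',147,132,.056),('whitejar','white',260,150,.056),('greenjar','green',294,205,.056),('bluelid','blue',226,206,.015),('greenlid','green',206,136,.015),('whitelid','white',364,212,.015)]:
    try: print(n,rim(t,blob(t,k,u,v,28),88 if 'jar' in n else 96,z))
    except Exception as e: print(n,e)
h=blob(c,'blue',292,195,80); h=h[(h[:,0,1]<225)]
print('wrist',rim(c,h,88,.056))
s=camera('side');print('side',rim(s,blob(s,'blue',343,143,30),88,.056))
x=c['color'][139:250,293]; print([tuple(p) for p in x[::6]])
"
```

```text
bluejar (array([636.3, 265.2]), 'rms', 6.6, 8)
whitejar (array([590.1,   8.2]), 'rms', 0.3, 13)
greenjar (array([453. , -70.7]), 'rms', 1.2, 11)
bluelid (array([456.6,  96.6]), 'rms', 0.6, 14)
greenlid (array([633.4, 145.3]), 'rms', 1.3, 10)
whitelid (array([ 434.9, -245. ]), 'rms', 0.6, 13)
wrist (array([641.6, 292.4]), 'rms', 0.4, 10)
side (array([642.8, 289.8]), 'rms', 0.8, 6)
[(np.uint8(66), np.uint8(71), np.uint8(101)), (np.uint8(27), np.uint8(52), np.uint8(108)), (np.uint8(26), np.uint8(49), np.uint8(97)), (np.uint8(21), np.uint8(42), np.uint8(86)), (np.uint8(17), np.uint8(39), np.uint8(83)), (np.uint8(24), np.uint8(44), np.uint8(87)), (np.uint8(22), np.uint8(42), np.uint8(86)), (np.uint8(22), np.uint8(43), np.uint8(85)), (np.uint8(37), np.uint8(74), np.uint8(146)), (np.uint8(39), np.uint8(74), np.uint8(147)), (np.uint8(38), np.uint8(73), np.uint8(147)), (np.uint8(36), np.uint8(72), np.uint8(146)), (np.uint8(40), np.uint8(73), np.uint8(147)), (np.uint8(40), np.uint8(77), np.uint8(155)), (np.uint8(99), np.uint8(55), np.uint8(36)), (np.uint8(140), np.uint8(80), np.uint8(54)), (np.uint8(146), np.uint8(82), np.uint8(57)), (np.uint8(139), np.uint8(77), np.uint8(53)), (np.uint8(139), np.uint8(79), np.uint8(54))]
```

```bash
python3 -c "
from h import *
print(shift(641.5,290.5,130,24))
print(rim(camera('top'),blob(dict(camera('top'),color=cv2.imread('pics/top0.png')[:,:,::-1].copy()),'blue',147,132,28),88,.056))"
```

```text
('shift', array([ 1.6,  5.1, -7.8]), 'turn', np.float64(0.1), 'jaw', np.float64(24.1), 't', 11.05, 'q6', np.float64(89.6))
(array([640.8, 288.1]), 'rms', 0.8, 12)
```

```bash
python3 -m jog '0 5 -7 0;15 5 -7 0;35 5 -7 0;55 5 -7 0;75 5 -7 0;95 5 -7 0;110 5 -7 0;119 5 -7 0' 
python3 -m jog '1 0 0 0;2 0 0 0;3 0 0 0;3 0 0 0;3 0 0 0;3 0 0 0;3 0 0 0;3 0 0 0' 
python3 -c "
from h import *
print(shift(641.5,290,9,24))"
```

```text
time: 12.15
ee_pos: [0.6414, 0.2898, 0.0113]
tcp_rot: [-90.5, 89.9, -156.4]
wrist_force: [-0.0, 0.3, 0.4]
opening: 0.0125
time: 13.15
ee_pos: [0.6417, 0.2899, 0.0095]
tcp_rot: [-17.3, 90.0, -83.1]
wrist_force: [0.5, -0.2, -0.7]
opening: 0.0125
('shift', array([ 0.5, -0.2, -0.1]), 'turn', np.float64(0.2), 'jaw', np.float64(24.2), 't', 13.15, 'q6', np.float64(90.2))
```

```bash
python3 -m jog '0.5 0 0 0;1 0 0 0;1.5 0 0 0;2 0 0 0;2 0 0 0;2 0 0 0;2 0 0 0;2 0 0 0' 
python3 -m jog '0 0 0 0;0 0 0 0;0 0 0 0;0 0 0 0;-2 0 0 0;-2 0 0 0;-2 0 0 0;-2 0 0 0' 0.35
python3 -m jog '-10 0 0 0;-25 0 0 0;-45 0 0 0;-70 0 0 0;-95 0 0 0;-120 0 0 0;-120 0 0 0;-120 0 0 0' 
python3 -c "
from h import *
c=camera('wrist');cv2.imwrite('pics/w6.png',c['color'][:,:,::-1])
h=blob(c,'blue',292,195,80); print('jar',rim(c,h[(h[:,0,1]<245)],88,.056),flat(c,blob(c,'terra',*proj(c,[.642,.290,.02]),60),.018))
t=camera('top'); print(rim(t,blob(t,'blue',226,206,28),96,.015)); print(shift(457,97,110,12))"
```

```text
time: 14.15
ee_pos: [0.6418, 0.29, 0.008]
tcp_rot: [87.0, 90.0, 21.2]
wrist_force: [-2.9, -1.7, 5.5]
opening: 0.0121
time: 15.15
ee_pos: [0.6417, 0.29, 0.0095]
tcp_rot: [-143.4, 90.0, 150.7]
wrist_force: [0.4, -0.0, -0.2]
opening: 0.0299
time: 16.15
ee_pos: [0.6417, 0.2899, 0.1294]
tcp_rot: [-19.1, 90.0, -84.9]
wrist_force: [0.1, -0.0, 0.0]
opening: 0.0303
jar (array([642., 292.]), 'rms', 0.4, 12) (641.1, 289.0, 43.4)
(array([456.6,  96.6]), 'rms', 0.6, 14)
('shift', array([  18.8, -247. ,  100.5]), 'turn', np.float64(12.2), 'jaw', np.float64(24.2), 't', 16.25, 'q6', np.float64(90.2))
```

View pics/w6.png

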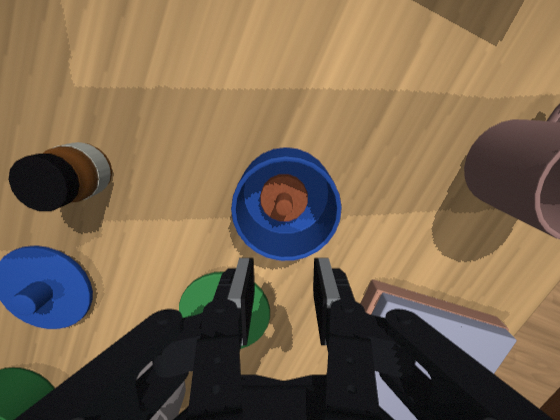

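Saver stands upright in the blue jar at wrist (284,200). Next is the blue lid.

```bash
python3 -m jog '0 -45 18 4;0 -90 36 8;0 -135 54 12;0 -175 71 12;0 -210 86 12;8 -235 96 12;15 -247 100 12;19 -247 100 12' 0.6
python3 -c "
from h import *
print(shift(457,97,110,12))"
python3 -m jog '0 0 0 0;0 0 0 0;0 0 0 0;0 0 0 0;0 0 0 0;0 0 0 0;0 0 0 0;0 0 0 0' 
python3 -c "
from h import *
c=camera('wrist');h=blob(c,'blue',*proj(c,[.457,.097,.015]),90);h=h[h[:,0,1]<245]
print('lid',rim(c,h,96,.015),flat(c,h,.015),cv2.boundingRect(h));print(shift(457,97,6,12))"
```

```text
time: 17.25
ee_pos: [0.4569, 0.0975, 0.1099]
tcp_rot: [-105.4, 90.0, 176.7]
wrist_force: [0.2, -0.4, 0.7]
opening: 0.0511
('shift', array([-0.1, -0. ,  0.5]), 'turn', np.float64(0.1), 'jaw', np.float64(12.1), 't', 17.25, 'q6', np.float64(89.9))
time: 18.25
ee_pos: [0.4572, 0.0976, 0.1105]
tcp_rot: [91.4, 90.0, 13.5]
wrist_force: [0.2, -0.4, -0.1]
opening: 0.0511
lid (array([457.2, 100.6]), 'rms', 0.5, 15) (457.4, 99.3, 94.6) (230, 145, 111, 100)
('shift', array([104.5,  -0.3,   0.6]), 'turn', np.float64(0.1), 'jaw', np.float64(12.1), 't', 18.3, 'q6', np.float64(89.9))
```

```bash
python3 -m jog '20 0 0 0;40 0 -1 0;60 0 -1 0;75 0 -1 0;85 0 -1 0;95 0 -1 0;104 0 -1 0;104 0 -1 0'
python3 -m jog '0 0 0 0;0 0 0 0;0 0 0 0;0 0 0 0;0 0 0 0;0 0 0 0;0 0 0 0;0 0 0 0' 0 40
python3 -m jog '-5 0 0 0;-20 0 0 0;-45 0 0 0;-70 0 0 0;-95 0 0 0;-110 0 0 0;-120 0 0 0;-120 0 0 0' 
python3 -c "
from h import *
c=camera('wrist');cv2.imwrite('pics/w7.png',c['color'][:,:,::-1])
print(shift(642,290.5,125,24))"
```

```text
time: 19.3
ee_pos: [0.4566, 0.0985, 0.0059]
tcp_rot: [-89.8, 89.9, -167.7]
wrist_force: [-0.7, 1.1, -0.1]
opening: 0.0514
time: 20.3
ee_pos: [0.4575, 0.0987, 0.0072]
tcp_rot: [90.3, 89.9, 12.4]
wrist_force: [-0.2, -0.5, 5.5]
opening: 0.0219
time: 21.3
ee_pos: [0.4572, 0.0987, 0.1269]
tcp_rot: [93.0, 90.0, 15.1]
wrist_force: [-0.1, 0.3, -1.3]
opening: 0.0218
('shift', array([   1.1,  221.3, -148.6]), 'turn', np.float64(-11.8), 'jaw', np.float64(12.2), 't', 21.35, 'q6', np.float64(90.0))
```

View pics/w7.png

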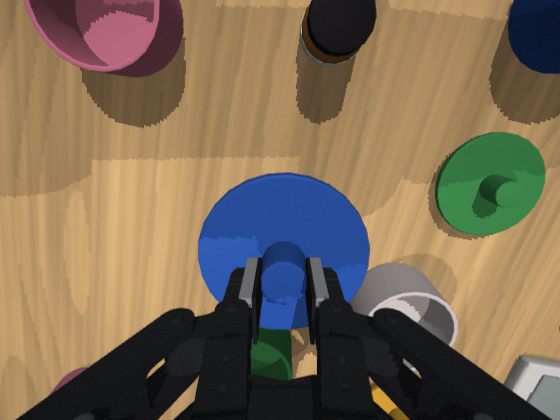

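Lid is held level. Carry it to the blue jar.

```bash
python3 -m jog '0 40 -27 -3;0 80 -54 -6;0 120 -81 -9;0 160 -108 -12;0 195 -131 -12;0 215 -144 -12;0 221 -149 -12;0 221 -149 -12'
python3 -c "
from h import *
print(shift(642,290.5,59,24))
c=camera('wrist');R=cv2.boundingRect(blob(c,'blue',283,250,120));print(R)
E=np.array(status.get_obs()['ee_pos']);h=blob(c,'blue',283,250,120);print('lid',rim(c,h[h[:,0,1]<255],96,E[2]-.007+.015))"
```

```text
time: 22.35
ee_pos: [0.6413, 0.2906, 0.1255]
tcp_rot: [-89.1, 89.9, -154.9]
wrist_force: [0.1, -1.4, -0.0]
opening: 0.0217
('shift', array([66.5,  0.7,  0.4]), 'turn', np.float64(0.2), 'jaw', np.float64(24.2), 't', 22.35, 'q6', np.float64(90.2))
(198, 150, 171, 179)
lid (array([625.2, 327.5]), 'rms', 5.2, 10)
```

```bash
python3 -m jog '12 0 0 0;24 0 0 0;36 0 0 0;48 0 0 0;57 0 0 0;63 0 0 0;66 0 0 0;66 0 0 0'
python3 -m jog '1 0 0 0;2 0 0 0;3 0 0 0;4 0 0 0;4.5 0 0 0;4.5 0 0 0;4.5 0 0 0;4.5 0 0 0'
python3 -c "
from h import *
s=camera('side');a=cv2.resize(s['color'][85:185,290:390],(500,500),interpolation=2);cv2.imwrite('pics/s8.png',a[:,:,::-1]);print(status.get_obs()['ee_pos'])"
```

```text
time: 23.4
ee_pos: [0.6417, 0.2908, 0.0605]
tcp_rot: [117.8, 90.0, 52.0]
wrist_force: [0.2, 0.4, -0.8]
opening: 0.0217
time: 24.4
ee_pos: [0.6417, 0.2908, 0.0561]
tcp_rot: [107.3, 90.0, 41.5]
wrist_force: [-0.3, 1.1, -0.9]
opening: 0.0214
[0.64172978 0.29078996 0.05606562]
```

View pics/s8.png

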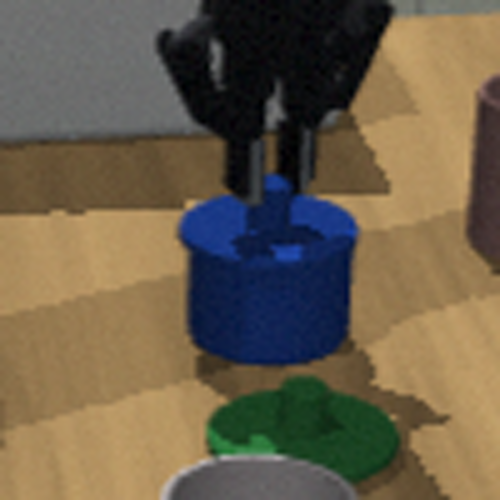

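Lid sits centred over the jar with the plug in. Lower to contact, then release.

```bash
python3 -m jog '0.5 0 0 0;1 0 0 0;1.5 0 0 0;2 0 0 0;2 0 0 0;2 0 0 0;2 0 0 0;2 0 0 0'
```

```text
time: 25.45
ee_pos: [0.6418, 0.2908, 0.0552]
tcp_rot: [91.4, 89.9, 25.5]
wrist_force: [-2.9, -1.7, 7.2]
opening: 0.0216
```

```bash
python3 -m jog '0 0 0 0;0 0 0 0;0 0 0 0;0 0 0 0;-15 0 0 0;-35 0 0 0;-60 0 0 0;-75 0 0 0' 0.6
python3 -c "
from h import *
c=camera('wrist');h=blob(c,'blue',*proj(c,[.642,.290,.06]),75);print('seated lid',rim(c,h[h[:,0,1]<258],96,.063),cv2.boundingRect(h))
s=camera('side');print('side',rim(s,blob(s,'blue',343,135,30),96,.063));print(shift(634,146.5,110,13))"
```

```text
time: 26.45
ee_pos: [0.6422, 0.291, 0.1316]
tcp_rot: [91.0, 89.9, 25.2]
wrist_force: [1.1, 0.3, 0.6]
opening: 0.0513
seated lid (array([640.4, 292.4]), 'rms', 0.4, 14) (222, 149, 122, 118)
side (array([648.7, 314.7]), 'rms', 6.4, 4)
('shift', array([ 21.4, -67.1, 128.5]), 'turn', np.float64(11.1), 'jaw', np.float64(24.1), 't', 26.55, 'q6', np.float64(90.2))
```

Seated lid measures (640.4,292.4), against the jar at (642,292). Next is the green lid.

```bash
python3 -m jog '0 -12 22 2;0 -24 44 4;0 -36 66 6;0 -48 90 8;5 -60 114 11;12 -67 128 11;21 -67 128 11;21 -67 128 11' 
python3 -c "
from h import *
c=camera('wrist');h=blob(c,'green',*proj(c,[.634,.1465,.015]),80);h=h[h[:,0,1]<245]
print('lid',rim(c,h,96,.015),flat(c,h,.015),cv2.boundingRect(h));print(shift(634,147,6,13))"
```

```text
time: 27.55
ee_pos: [0.6324, 0.147, 0.1067]
tcp_rot: [-98.5, 89.9, -175.3]
wrist_force: [-0.7, 0.3, 0.5]
opening: 0.0509
lid (array([635.7, 149.9]), 'rms', 0.7, 12) (636.4, 147.9, 94.0) (234, 148, 111, 97)
('shift', array([101.4,   1.4,   0.6]), 'turn', np.float64(0.2), 'jaw', np.float64(13.2), 't', 27.6, 'q6', np.float64(89.9))
```

```bash
python3 -m jog '20 2 -1 0;40 2 -1 0;60 2 -1 0;75 2 -1 0;85 2 -1 0;94 2 -1 0;101 2 -1 0;101 2 -1 0'
python3 -m jog '0 0 0 0;0 0 0 0;0 0 0 0;0 0 0 0;0 0 0 0;0 0 0 0;0 0 0 0;0 0 0 0' 0 40
python3 -m jog '-5 0 0 0;-20 0 0 0;-45 0 0 0;-70 0 0 0;-95 0 0 0;-110 0 0 0;-120 0 0 0;-120 0 0 0' 
python3 -c "
from h import *
t=camera('top');print('green jar',rim(t,blob(t,'green',294,205,28),88,.056))
print(shift(453.5,-70,125,-9))"
```

```text
time: 28.6
ee_pos: [0.6345, 0.1479, 0.0067]
tcp_rot: [-89.5, 90.0, -166.4]
wrist_force: [-0.3, 0.4, 0.3]
opening: 0.0511
time: 29.6
ee_pos: [0.6352, 0.1481, 0.0079]
tcp_rot: [89.8, 89.9, 13.0]
wrist_force: [-0.2, -0.9, 5.8]
opening: 0.0217
time: 30.6
ee_pos: [0.6349, 0.148, 0.1274]
tcp_rot: [90.3, 90.0, 13.5]
wrist_force: [-0.3, 0.1, -2.2]
opening: 0.0213
green jar (array([453.3, -71.1]), 'rms', 1.1, 13)
('shift', array([   1.7, -225.9,  171.1]), 'turn', np.float64(22.2), 'jaw', np.float64(13.2), 't', 30.65, 'q6', np.float64(90.0))
```

Go just past the green jar first, so the wrist camera can see its rim.

```bash
python3 -m jog '0 -35 36 3;0 -70 72 6;0 -105 108 9;0 -140 144 12;0 -175 180 15;0 -205 216 18;0 -230 240 22;0 -245 255 22' 
python3 -c "
from h import *
c=camera('wrist');h=blob(c,'green',*proj(c,[.4535,-.07,.056]),75);print(proj(c,[.4535,-.07,.056]),cv2.boundingRect(h))
cv2.imwrite('pics/w9.png',c['color'][:,:,::-1]);print(shift(454.5,-69.5,125,-9))
print('jar',rim(c,h,88,.056))"
```

```text
time: 31.65
ee_pos: [0.4527, -0.1572, 0.1262]
tcp_rot: [-95.0, 89.9, 166.0]
wrist_force: [-0.0, -0.2, -2.5]
opening: 0.0216
[266.14027658  94.86442332] (209, 27, 124, 131)
('shift', array([  1.2, -11.3, -88.2]), 'turn', np.float64(0.0), 'jaw', np.float64(-9.0), 't', 31.7, 'q6', np.float64(79.7))
jar (array([457.5, -71.8]), 'rms', 0.5, 25)
```

View pics/w9.png

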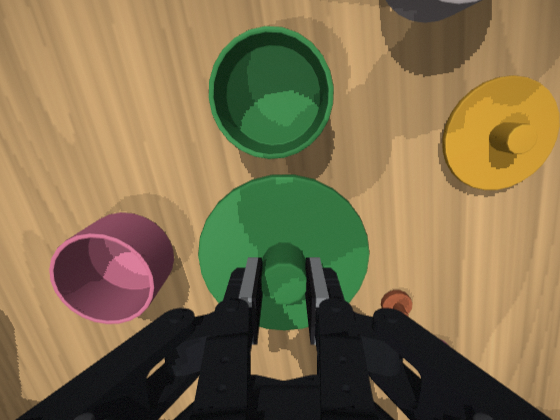

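```bash
python3 -c "
from h import *
c=camera('wrist');E=np.array(status.get_obs()['ee_pos']);print(E)
h=blob(c,'green',271,92,70);print('jar',rim(c,h,88,.056),flat(c,h,.056))
h=blob(c,'green',284,250,100);h=h[(h[:,0,1]<250)&(h[:,0,1]>170)];print('held lid',rim(c,h,96,E[2]+.0075))
t=camera('top');print('top',rim(t,blob(t,'green',294,205,28),88,.056))
print(shift(455.5,-70.5,125,-9))"
```

```text
[ 0.45282236 -0.15726135  0.12624369]
jar (array([457.4, -72.1]), 'rms', 0.6, 22) (456.3, -71.5, 86.5)
held lid (array([472.7, -92.7]), 'rms', 16.9, 25)
top (array([454. , -73.3]), 'rms', 6.6, 11)
('shift', array([  1.3, -11.3, -85.2]), 'turn', np.float64(0.1), 'jaw', np.float64(-8.9), 't', 31.8, 'q6', np.float64(79.9))
```

```bash
python3 -m jog '0 -4 -25 0;0 -8 -55 0;0 -11 -75 0;0 -11 -85 0;10 -11 -85 0;25 -11 -85 0;40 -11 -85 0;55 -11 -85 0'
python3 -m jog '4 0 0 0;8 0 0 0;12 0 0 0;14 0 0 0;15 0 0 0;15.5 0 0 0;15.5 0 0 0;15.5 0 0 0'
python3 -c "
from h import *
s=camera('side');p=proj(s,[.455,-.071,.05]).astype(int);a=cv2.resize(s['color'][p[1]-50:p[1]+50,p[0]-50:p[0]+50],(500,500),interpolation=2);cv2.imwrite('pics/s10.png',a[:,:,::-1]);print(shift(455.5,-71,55))"
```

```text
time: 32.8
ee_pos: [0.4559, -0.0707, 0.0705]
tcp_rot: [-88.9, 90.0, 172.2]
wrist_force: [0.1, -0.4, -1.2]
opening: 0.0212
time: 33.8
ee_pos: [0.4564, -0.0704, 0.0566]
tcp_rot: [97.0, 90.0, -1.8]
wrist_force: [-0.2, -0.9, -1.7]
opening: 0.0215
('shift', array([ 1.6, -0.7,  0.8]), 'turn', 0, 'jaw', np.float64(-8.8), 't', 33.85, 'q6', np.float64(90.1))
```

View pics/s10.png

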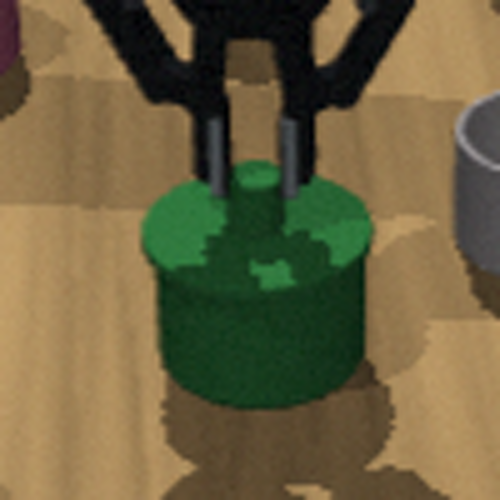

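The lid overhangs about 2 mm more on the left (−x), which agrees with the wrist fix of 457.4. Shift slightly while lowering to contact.

```bash
python3 -m jog '0 1.5 1 0;0.5 1.5 1 0;1 1.5 1 0;1.5 1.5 1 0;2 1.5 1 0;2 1.5 1 0;2 1.5 1 0;2 1.5 1 0'
python3 -m jog '0 0 0 0;0 0 0 0;0 0 0 0;0 0 0 0;-15 0 0 0;-35 0 0 0;-60 0 0 0;-75 0 0 0' 0.6
python3 -c "
from h import *
c=camera('wrist');h=blob(c,'green',*proj(c,[.457,-.071,.06]),75);print('seated lid',rim(c,h[h[:,0,1]<258],96,.063),cv2.boundingRect(h))
t=camera('top');print('white',rim(t,blob(t,'white',364,212,28),96,.015));print(shift(436,-246,110,-29))"
```

```text
time: 34.85
ee_pos: [0.4578, -0.0717, 0.0558]
tcp_rot: [82.0, 89.9, -16.9]
wrist_force: [-4.0, 0.4, 9.6]
opening: 0.0218
time: 35.85
ee_pos: [0.4582, -0.0717, 0.1317]
tcp_rot: [90.4, 89.9, -8.4]
wrist_force: [0.1, 1.1, -0.4]
opening: 0.0511
seated lid (array([457.1, -70.3]), 'rms', 0.6, 16) (223, 147, 120, 121)
white (array([ 434.3, -245.6]), 'rms', 0.4, 12)
('shift', array([ 21.6,   4.5, 175.7]), 'turn', np.float64(20.1), 'jaw', np.float64(-8.9), 't', 35.95, 'q6', np.float64(90.0))
```

```bash
python3 -m jog '0 1 30 3;0 2 60 6;0 3 90 9;0 4 120 12;5 4 145 16;12 4 165 20;21 4 176 20;21 4 176 20' 
python3 -c "
from h import *
c=camera('wrist');h=blob(c,'white',*proj(c,[.436,-.246,.015]),80);h=h[h[:,0,1]<245]
print('lid',rim(c,h,96,.015),flat(c,h,.015),cv2.boundingRect(h));print(shift(436,-245,6,-29))"
```

```text
time: 36.95
ee_pos: [0.4339, -0.2461, 0.1072]
tcp_rot: [-92.4, 89.9, 148.8]
wrist_force: [-0.5, 0.5, -0.2]
opening: 0.051
lid (array([ 436.3, -245.6]), 'rms', 0.5, 15) (435.8, -246.6, 95.2) (231, 146, 112, 99)
('shift', array([101.9,   1.4,  -1.5]), 'turn', np.float64(0.2), 'jaw', np.float64(-28.8), 't', 37.0, 'q6', np.float64(89.3))
```

```bash
python3 -m jog '20 1 -1 0;40 1 -1 0;60 1 -1 0;75 1 -1 0;85 1 -1 0;94 1 -1 0;101 1 -1 0;101 1 -1 0'
python3 -m jog '0 0 0 0;0 0 0 0;0 0 0 0;0 0 0 0;0 0 0 0;0 0 0 0;0 0 0 0;0 0 0 0' 0 40
python3 -m jog '-5 0 0 0;-20 0 0 0;-45 0 0 0;-70 0 0 0;-95 0 0 0;-110 0 0 0;-120 0 0 0;-120 0 0 0' 
python3 -c "
from h import *
print(shift(588,-78,125,1))"
```

```text
time: 38.0
ee_pos: [0.4357, -0.2456, 0.0072]
tcp_rot: [-91.3, 90.0, 149.8]
wrist_force: [-0.4, 0.5, 0.6]
opening: 0.051
time: 39.0
ee_pos: [0.4362, -0.2459, 0.0082]
tcp_rot: [87.1, 89.9, -31.8]
wrist_force: [-0.4, 1.1, 4.7]
opening: 0.0217
time: 40.0
ee_pos: [0.4361, -0.2458, 0.1279]
tcp_rot: [90.2, 90.0, -28.6]
wrist_force: [-0.2, 0.3, -0.7]
opening: 0.0214
('shift', array([   2.9,   52.1, -220.3]), 'turn', np.float64(-29.8), 'jaw', np.float64(-28.8), 't', 40.0, 'q6', np.float64(89.4))
```

```bash
python3 -m jog '0 9 -38 -5;0 18 -76 -10;0 27 -114 -15;0 36 -152 -20;0 45 -190 -25;0 52 -212 -30;0 52 -220 -30;0 52 -220 -30'
python3 -c "
from h import *
c=camera('wrist');p=proj(c,[.591,.009,.056]);h=blob(c,'white',*p,72);print(p,cv2.boundingRect(h),'jar',rim(c,h,88,.056),flat(c,h,.056))
cv2.imwrite('pics/w11.png',c['color'][:,:,::-1]);print(shift(591.5,9,125,1))"
```

```text
time: 41.0
ee_pos: [0.5871, -0.078, 0.1268]
tcp_rot: [-93.2, 89.9, 177.9]
wrist_force: [-0.5, -0.5, -0.8]
opening: 0.0215
[292.57097078  94.06041524] (232, 25, 124, 133) jar (array([591. ,   7.9]), 'rms', 0.3, 27) (591.7, 8.4, 87.1)
('shift', array([  2.1,   6.2, -87.3]), 'turn', np.float64(0.1), 'jaw', np.float64(1.1), 't', 41.05, 'q6', np.float64(81.3))
```

View pics/w11.png

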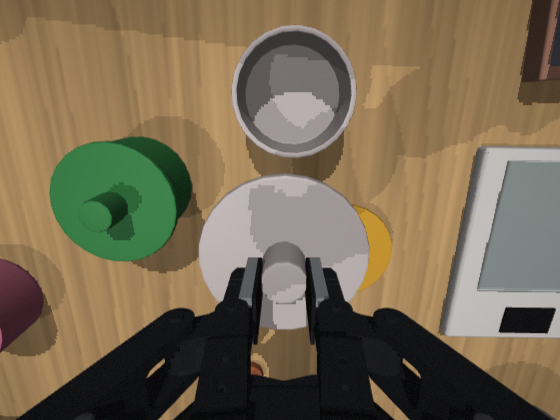

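White jar is at (294,91), lid held level; wrist and top agree within 1.5 mm at (591,8).

```bash
python3 -m jog '0 2 -25 0;0 4 -55 0;0 5.5 -75 0;0 5.5 -86 0;10 5.5 -86 0;25 5.5 -86 0;40 5.5 -86 0;55 5.5 -86 0'
python3 -m jog '4 0 0 0;8 0 0 0;12 0 0 0;14 0 0 0;15 0 0 0;15.5 0 0 0;15.5 0 0 0;15.5 0 0 0'
python3 -c "
from h import *
s=camera('side');p=proj(s,[.591,.008,.05]).astype(int);a=cv2.resize(s['color'][p[1]-50:p[1]+50,p[0]-50:p[0]+50],(500,500),interpolation=2);cv2.imwrite('pics/s12.png',a[:,:,::-1]);print(shift(591.3,8.3,55))"
```

```text
time: 42.05
ee_pos: [0.591, 0.0075, 0.0709]
tcp_rot: [-88.3, 89.9, -177.2]
wrist_force: [0.5, -0.5, -1.5]
opening: 0.0216
time: 43.05
ee_pos: [0.5914, 0.008, 0.0571]
tcp_rot: [88.2, 90.0, -0.6]
wrist_force: [-0.2, 0.6, -0.4]
opening: 0.0216
('shift', array([ 2.1, -0.1, -0.3]), 'turn', 0, 'jaw', np.float64(1.2), 't', 43.1, 'q6', np.float64(89.6))
```

View pics/s12.png

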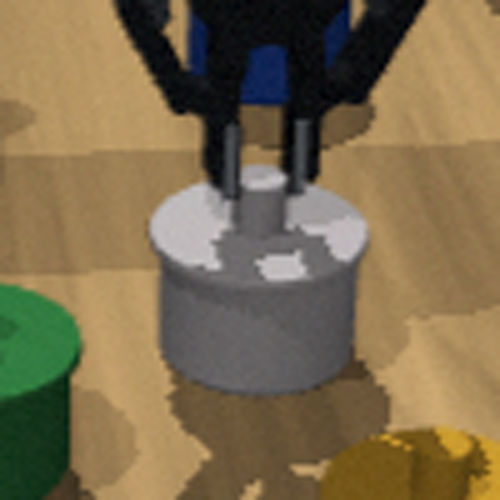

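Centred (about 11 px of overhang on each side). Lower to contact, release, retreat, and take final views.

```bash
python3 -m jog '0.5 0 0 0;1 0 0 0;1.5 0 0 0;2 0 0 0;2.5 0 0 0;2.5 0 0 0;2.5 0 0 0;2.5 0 0 0'
python3 -m jog '0 0 0 0;0 0 0 0;0 0 0 0;0 0 0 0;-15 0 0 0;-35 0 0 0;-60 0 0 0;-75 0 0 0' 0.6
python3 -c "
from h import *
c=camera('wrist');h=blob(c,'white',*proj(c,[.591,.008,.06]),75);print('seated lid',rim(c,h[h[:,0,1]<258],96,.063),cv2.boundingRect(h))"
python3 -m jog '-30 -20 20 0;-60 -50 50 0;-90 -100 80 0;-100 -150 110 0;-100 -200 140 0;-100 -240 180 0;-100 -260 220 0;-100 -280 260 0'
python3 -c "
from h import *
t=camera('top');s=camera('side')
for n,k,u,v,z in [('bluelid','blue',146,131,.063),('whitelid','white',260,150,.063),('greenlid','green',294,205,.063),('yellow','yellow',317,131,.015)]:
    print(n,rim(t,blob(t,k,u,v,30),96,z))
a=cv2.resize(t['color'][90:240,110:360],(800,480));cv2.imwrite('pics/f1.png',a[:,:,::-1])
cv2.imwrite('pics/f2.png',cv2.resize(s['color'][110:310,200:460],(780,600))[:,:,::-1])"
```

```text
time: 44.1
ee_pos: [0.5915, 0.008, 0.0561]
tcp_rot: [88.9, 89.9, 0.0]
wrist_force: [-5.1, -0.4, 10.9]
opening: 0.0218
time: 45.1
ee_pos: [0.5919, 0.008, 0.1318]
tcp_rot: [88.8, 89.9, -0.1]
wrist_force: [0.0, -0.1, -0.6]
opening: 0.0514
seated lid (array([590.8,   9.2]), 'rms', 0.6, 14) (223, 146, 121, 122)
time: 46.15
ee_pos: [0.3156, -0.2587, 0.2297]
tcp_rot: [52.5, 89.9, -36.3]
wrist_force: [1.3, 0.5, 0.8]
opening: 0.0512
bluelid (array([639.2, 288.1]), 'rms', 1.0, 12)
whitelid (array([589.4,   6.4]), 'rms', 0.3, 14)
greenlid (array([453.7, -72.5]), 'rms', 0.9, 14)
yellow (array([ 640.7, -132. ]), 'rms', 0.8, 10)
```

View pics/f2.png

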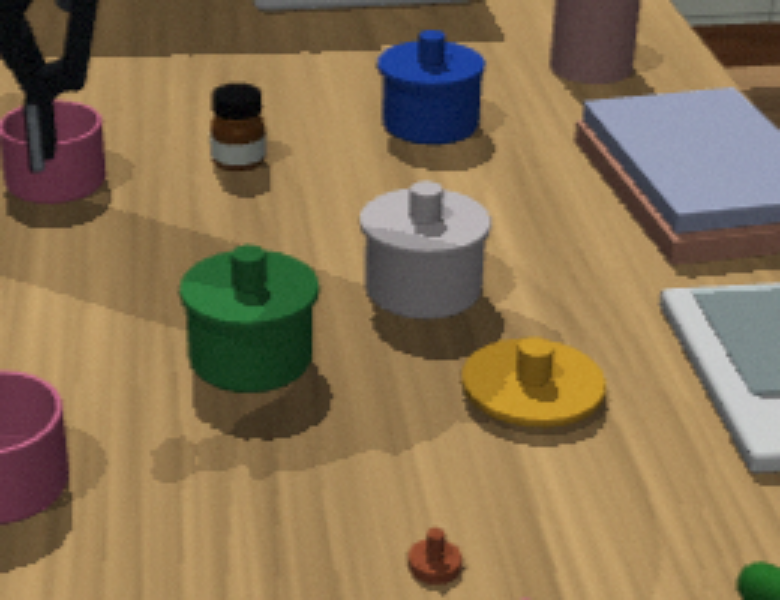

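All three lids lie level and centred. Lid centres match the top-view jar centres within 2 mm, and the arm is clear.

```bash
python3 -c "
from workcell import bot
print(bot.job_done())"
```

```text
the job is handed in; nothing more can be done
None
```

The job is done and handed in at about 46 s of the 122 s allowed; no verdict was reported. I stood the larger terracotta sugar saver on the blue jar's floor, then covered that jar with the blue lid. The green lid went on the green jar after that, and the white lid on the white jar.

**Last checks:**
- **Saver:** the wrist view just before the lid went on showed it upright inside the blue jar.
- **Lids:** the final side view shows all three level on their rims. Their centres are within 2 mm of the jar centres in the top view.
- **Left alone:** the yellow lid measured within 2 mm of its start. The spice jar still stands and was never approached. I judged it only by eye, with no position measured.

**Disagreements and misses:**
- **First grasp failed:** the first try at the saver closed on nothing, because the real fingertips sit about 10 mm or more behind the reported tool point. I went down about 15 mm further for that grasp and used the same allowance for the lids.
- **Cameras differ:** the wrist and top views disagreed by up to about 4 mm, so I split the difference or cross-checked with the side view.
- **Bad readings ignored:** a few automatic circle fits on partly hidden objects came out clearly wrong, and I did not use them.

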